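Re-index the mitre jig by one hole

ROBOT

A 6-joint arm with a two-finger parallel gripper is mounted at the origin on a cart in front of the work surface, level with it; the furniture and walls round the work are solid. World frame = base frame: x ahead of the robot, y to its left, z up, the work surface at z = 0. Lengths are in mm, angles in rad, forces in N, time in s.
With the tool pointing down it reaches from about 250 to 800 mm from the base axis. Payload 8.5 kg.
Tool frame: the origin (TCP) lies at the very end of the fingers, on their centre line; the grasp point (between the pads) lies robot.tcp_to_grasp behind it (robot.tcp_to_grasp is the distance from the TCP to the grasp point, in mm); z points along the fingers, y is the line along which they close (so a half turn about z gives the same grasp; the last joint's range is limited). The gripper opens to 85 mm and grips with 20 to 120 N. Pads are 22 mm wide; open, the fingers measure 114 mm over their backs; the gripper's body (76 mm by 85 mm) begins 54 mm behind the grasp point. The pads swing forward as they close: fully open they stand 13 mm farther back than shut.
Start: joints at [0, 0.238, -0.013, 1.319, 0, 1.571], TCP at [524.956, -0, 231.276] pointing down, gripper open.
Joint ranges: [-2.66, 2.66], [-1.03, 1.9], [-1.14, 1.46], [-1.82, 2.27], [-1.45, 1.34], [-3.14, 3.14]. Speed limits (rad/s): [2.22, 2.22, 2.79, 3.14, 3.14, 3.14].

INTERFACE

Orientations are given as a rotation vector (axis times angle).
In Python, from cell import robot, vision gives the robot as it stands.
- The arm moves only by the tool carry_out, never from a script. Its argument "series" is a list of rows, each an object of numbers: "tx", "ty", "tz": the shift along the tool's x, y, z each as a share of 0.4 m, from -1 to 1; "rx", "ry", "rz": the turn, a rotation vector about the tool's x, y, z each as a share of 90 degrees, from -1 to 1; "hand": the opening, from -1 (shut) to 1 (fully open). A call has 1 to 8 rows; each row is the pose to reach, as a shift and turn from the pose commanded when the call began, along the tool's axes at that moment; what a row does not reach only later rows make up. A row lasts 1/8 s, in which the tool goes at most 62.5 mm and 10.7 degrees, less where a joint would pass 70% of its speed; a pose out of reach is approached as far as the arm can. A call with a number of a shift or a turn outside -1 to 1 is refused whole. A call with a gripper value outside its range is refused whole. The fingers move at their own pace and stop on an object; the grip force is fixed at half the most. Time passes only in rows, so rows that repeat a pose let the fingers close. It gives the time, the measured TCP pose, the force, the opening and the grip force at its end, in the units of the state.
- robot.get_obs(): the state, without advancing time (a new reading comes with each control period).
- vision.snapshot(name): name is "scene" or "side" or "wrist"; returns the picture (400x640x3 uint8, red, green, blue); there is no depth.
- vision.camera_params(name): a dict with "camera_matrix" (3x3 intrinsics, pixels), "world_from_camera" (4x4, takes a point from camera to world coordinates). Camera axes: x right, y up, looking along -z (the intrinsics and any distortion apply to the point x, -y, -z); pixel columns grow to the right and rows downward; lengths in mm; the calibration is good to about 2 mm. A picture is of the moment at which its call begins: read the wrist's pose just before it. camera_params takes no time and is no camera call; for the wrist camera it gives the pose at the moment of the call.
- robot.job_done(): hands the job in; it is judged then, once.
The state is a dict: "t": time; "qpos": joint angles; "qd": joint speeds; "effort": joint torques, N m; "position": TCP position; "ee_rot": TCP orientation; "ft_force": force on the tool from outside, world axes, zero at the start; "ft_torque": the same for the moment, N m; "gripper_width": opening from 0.0 (shut) to 1.0 (fully open); "grasp_force": force on a finger pad.
Only numpy, scipy, OpenCV 4.12 (cv2) and the standard library are available. Lean on these libraries where they do the work, as an engineer would, in place of code of your own. Each camera call takes 0.05 s, during which the arm holds its last target. There are 200 camera calls.

TASK

The mitre jig's swinging arm is locked in the middle hole of its index plate. Hook a fingertip under the pull ring, lift the spring pin out, swing the ring end of the arm to the next hole on the side where the pine block lies (one hole only), and let the pin drop fully home there. Only hook and push, never grip the ring or the arm, and leave the things lying around where they are.

Things in the scene. Friction and masses are not known exactly. Their poses are not given: they have to be found in the camera images.
- mitre_jig: Fixed; plywood base 12 mm thick, local x -195..+75, y -145..+145 mm; on it an index plate, top at z = 32 mm, with five 16 mm holes 20 degrees apart on a 150 mm circle round the pivot. Origin on the table under the pivot. Local x points from the ring end of the centred arm (-x, near the robot) to the pivot, local y left. Yaw up to +-17 degrees. A fence 84 mm high turns with the arm at the pivot.
- swing_arm (a joint): Angle of the grey arm (top at 48 mm) about the pivot, rad, counter-clockwise from above positive; 0 = middle hole (start), +0.349 = next hole on the jig's right (local -y), -0.349 = next on its left (+y), then +-0.698. With the pin out it turns with about 1 N of friction at the ring and stays where left; with the pin in a hole it has about +-0.013 rad of play.
- pull_pin (a joint): Height of the spring pin, m: 0 = fully home in a hole, above 0.013 clear of the plate, stop at 0.040. The spring pulls it down with about 5 N when home, 8 N when 25 mm up. Let go between two holes, its round tip rides on the plate at 0.013 and drops in by itself when the arm is pushed over a hole (within about 3 mm).
- ring_top (a point): Mid-underside of the pull ring's top bar, z = 134 mm with the pin home, moving with it. The ring, of 8 mm round bar, stands upright on the pin and faces along the arm: inside 60 mm wide, 50 mm high (corner radius 14), outside 76 x 66 mm. A shut gripper tilted forward and down by 45 degrees enters it from the robot's side, below the top bar; with under 15 mm of finger past the bar it slips off.
- pivot (a point): Point on the arm's pivot axis, 50 mm above the table. The pin and ring stand 150 mm from this axis.
- hole_mid (a point): Mouth of the middle hole, on the plate's top (z = 32 mm), where the pin starts.
- hole_l1 (a point): Mouth of the next hole on the jig's left (local +y), z = 32 mm.
- hole_r1 (a point): Mouth of the next hole on the jig's right (local -y), z = 32 mm.
- wood_block: Pine sanding block, 45 x 120 x 44 mm (long along its own y), loose, on the left or right of the jig about 240 mm from the jig's middle line; its side says which way to swing. Origin: centre of its underside.
- solder_spool: Spool of solder standing on its flange, 60 mm across, 45 mm high, loose, on the side of the jig opposite the block. Origin: centre of its underside.
- flux_bottle: Small dropper bottle, 42 mm across, 100 mm high, standing loose on the right of the jig, level with the pivot. Origin: centre of its underside.
- electrical_tape: Roll of black tape lying loose on the left of the jig, level with the pivot, 53 mm across, 19 mm high. Origin: centre of its underside.
- glass_cutter: Glass cutter lying loose in front of the jig, to the right, 17 x 151 x 17 mm (long along its own y). Origin: centre of its underside.
- marker: Marker pen lying loose in front of the jig, to the left, 17 x 135 x 16 mm (long along its own y). Origin: centre of its underside.

How it is judged (in metres and radians):
On the way, in this order (a step that is already met when the one before it is completed fails the run):
1. the pin is lifted clear of the plate with the arm still at the middle hole (value of joint pull_pin above 0.014 m and value of joint swing_arm between -0.1 and 0.1 rad), for 0.1 s.
2. the arm has swung more than halfway to the next hole on the block's side (((y of wood_block in the frame of mitre_jig above 0 m and value of joint swing_arm below -0.18 rad) or (not (y of wood_block in the frame of mitre_jig above 0 m) and value of joint swing_arm above 0.18 rad))), for 0.1 s.
At the end, for the whole second after the job is handed in: The arm stands still within 0.035 rad (2 degrees) of the hole next to the middle one on the pine block's side, and the pin is down to within 3 mm of fully home (value of joint pull_pin below 0.003 m and velocity of joint swing_arm between -0.05 and 0.05 rad/s and ((y of wood_block in the frame of mitre_jig above 0 m and value of joint swing_arm between -0.384066 and -0.314066 rad) or (not (y of wood_block in the frame of mitre_jig above 0 m) and value of joint swing_arm between 0.314066 and 0.384066 rad))); the robot touches nothing.
It fails at once if the ring or the arm is gripped or forced: more than 30 N of contact with the fingers (contact force between the fingers and swing_arm above 30 N).
It fails at once if a thing lying around is lifted, carried or pushed more than 20 mm (distance of any of wood_block, solder_spool, flux_bottle, electrical_tape, glass_cutter, marker from where it was at the start of the episode above 0.02 m).
It also fails if it takes over 42 s, if anything falls off the work surface, if the arm or the gripper's body presses on something with over 40 N, if the wrist force passes 120 N, or if a joint passes its speed limit or range.

## Working session

There is one attempt and no reset: what is moved stays moved. The work goes in short steps, Python scripts to look and compute and a tool call to move; the robot and the scene stay as the last step left them, time stands still between calls to the robot, and variables do not carry over. Pictures are saved under pics/ and viewed, at most 10 in all, crops included, and the job is handed in when it is done.

Besides the shell and the picture viewer there is one more tool, called after "Emit:" by a JSON object that holds its "op" and its "data". carry_out: Moves the arm, as the interface text tells. Its arguments: {"type":"object","properties":{"series":{"type":"array"}},"required":["series"]}

```bash
mkdir -p pics; python3 - <<'E'
from cell import robot, vision
import cv2
o=robot.get_obs(); print(o, robot.tcp_to_grasp)
for n in("scene","side"):
    p=vision.camera_params(n); print(n,p["camera_matrix"].tolist(),p["world_from_camera"].round(3).tolist(),[k for k in p])
    cv2.imwrite(f"pics/{n}1.png",vision.snapshot(n)[:,:,::-1])
E
```

```text
{'t': 0.0, 'qpos': array([-2.88637677e-05,  2.38765829e-01, -1.42507612e-02,  1.31918243e+00,
       -2.44401179e-05,  1.57081597e+00]), 'qd': array([-0.00140813,  0.00051872,  0.00138654, -0.00063279, -0.00064169,
        0.00180267]), 'effort': array([ 1.29771975e-03, -5.38790166e+01,  3.46437156e+01,  1.83730113e-02,
        1.69192181e-04,  6.54446694e-05]), 'position': array([ 5.24593172e+02, -2.26399636e-02,  2.30686818e+02]), 'ee_rot': array([-2.22080589e+00, -2.22069821e+00,  1.58465230e-03]), 'ft_force': array([ 0.80670935, -0.16159167, -0.026164  ]), 'ft_torque': array([-0.00018   ,  0.06978825, -0.02157493]), 'grasp_force': 0.0, 'gripper_width': 0.9970497726002815} 18.700000000000003
scene [[469.831225267748, 0.0, 314.5806127924299], [0.0, 469.831225267748, 195.49122220279418], [0.0, 0.0, 1.0]] [[-0.855, 0.351, -0.381, 9.441], [-0.518, -0.589, 0.62, 884.931], [-0.007, 0.728, 0.686, 1101.09], [0.0, 0.0, 0.0, 1.0]] ['camera_matrix', 'world_from_camera']
side [[402.3754165512799, 0.0, 320.8927636919936], [0.0, 402.3754165512799, 197.2971765915314], [0.0, 0.0, 1.0]] [[0.938, 0.174, -0.299, 306.86], [-0.345, 0.412, -0.843, -780.867], [-0.024, 0.894, 0.447, 527.005], [0.0, 0.0, 0.0, 1.0]] ['camera_matrix', 'world_from_camera']
```

View pics/scene1.png

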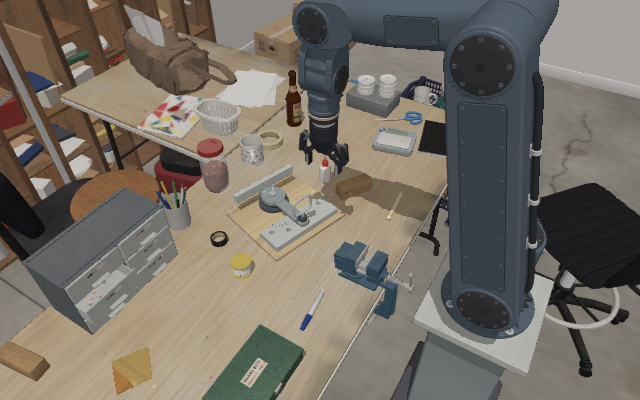

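View pics/side1.png

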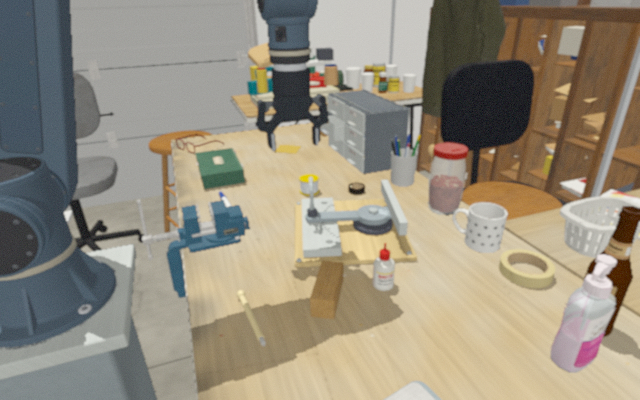

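The pine block lies on the jig's right (scene (353,186), side (327,289)) and the spool on the left, so the swing is to r1 (+0.349). The jig is at about (285,215) in scene and (345,220) in side. A vise stands in front of it.

```bash
python3 - <<'E'
import cv2
a=cv2.imread("pics/scene1.png")[150:270,215:415]; b=cv2.imread("pics/side1.png")[165:285,285:425]
cv2.imwrite("pics/sc.png",cv2.resize(a,None,fx=4,fy=4,interpolation=2)); cv2.imwrite("pics/sd.png",cv2.resize(b,None,fx=5,fy=5,interpolation=2))
E
```

```text
(no output)
```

View pics/sc.png

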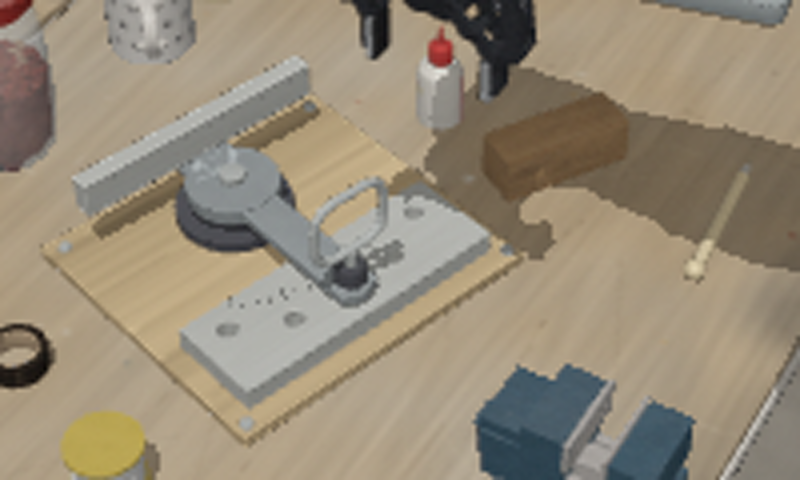

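View pics/sd.png

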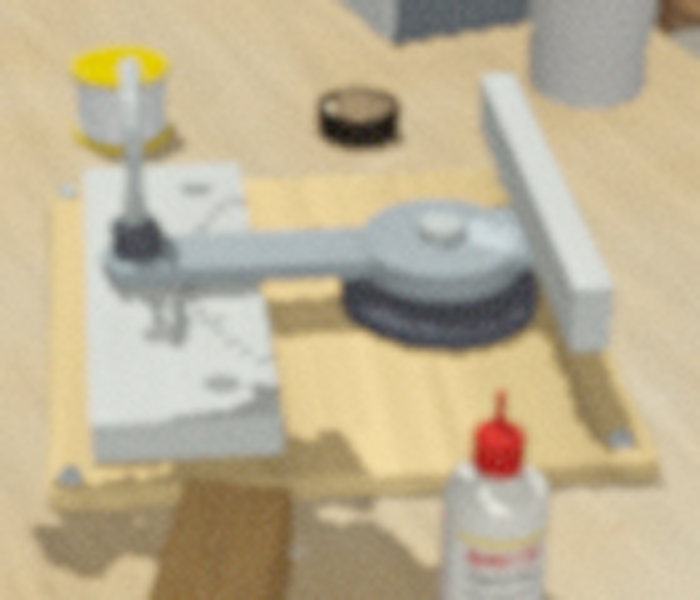

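```bash
cat > h.py <<'E'
from cell import robot, vision
import numpy as np, cv2
from scipy.optimize import least_squares
from scipy.spatial.transform import Rotation as R
def proj(n,P):
    p=vision.camera_params(n);T=np.linalg.inv(p["world_from_camera"]);c=np.atleast_2d(P)@T[:3,:3].T+T[:3,3]
    c=c*[1,-1,-1];u=c@p["camera_matrix"].T;return u[:,:2]/u[:,2:]
def ray(n,uv,z):
    p=vision.camera_params(n);T=p["world_from_camera"];d=np.linalg.inv(p["camera_matrix"])@[*uv,1]*[1,-1,-1];d=T[:3,:3]@d
    return T[:3,3]+d*(z-T[2,3])/d[2]
def hole(k): a=np.radians(20*k);return [-150*np.cos(a),-150*np.sin(a),32]  # k>0 right
def jig(v,P): a=v[2];P=np.atleast_2d(P).astype(float);return np.c_[P[:,0]*np.cos(a)-P[:,1]*np.sin(a)+v[0],P[:,0]*np.sin(a)+P[:,1]*np.cos(a)+v[1],P[:,2]]
E
python3 - <<'E'
from h import *
L=[(-195,145,12),(75,145,12),(-195,-145,12),(75,-145,12)]
S=[("scene",[L[0],L[1],L[2],L[3],hole(2),hole(-1),hole(-2)],np.array([(248,434),(43,245),(522,256),(320,95),(413,212),(293,319),(227,330)])/4+[215,150]),
("side",[L[2],L[3],L[0],hole(2),hole(-2)],np.array([(52,490),(658,468),(52,180),(220,383),(197,187)])/5+[285,165])]
f=lambda v:np.concatenate([(proj(n,jig(v,P))-q).ravel() for n,P,q in S])
r=least_squares(f,[600,0,0],x_scale=[100,100,.3],loss="soft_l1");print(r.x,f(r.x).reshape(-1,2).round(1).tolist())
v=r.x
print("ringtop",jig(v,[-150,0,134]),"mid,r1",jig(v,[hole(0),hole(1)]))
print("ring proj",proj("scene",jig(v,[-150,0,138])),proj("side",jig(v,[-150,0,138])),"seen",np.array([350,192])/4+[215,150],np.array([128,65])/5+[285,165])
# block (top z44) corners, vise top points
for n,uv,z in[("scene",(565,120),44),("scene",(520,370),90),("scene",(570,385),90),("scene",(655,405),90),("scene",(420,0),0)]: print(uv,ray(n,np.array(uv)/4+[215,150],z).round())
for uv in[(183,212),(245,210),(215,240),(180,290)]: print("side",uv,ray("side",uv,90).round(),ray("side",uv,0).round())
E
```

```text
[ 7.15256667e+02 -4.75113649e+00 -3.08630181e-01] [[-1.6, 0.2], [-0.7, -0.9], [0.6, -1.5], [-1.4, -1.6], [0.4, -0.9], [0.1, -1.2], [-0.1, -1.5], [-2.5, -0.2], [-0.0, -1.3], [-0.6, 0.8], [-0.7, -0.4], [-0.4, -0.2]]
ringtop [[572.34408426  40.81193746 134.        ]] mid,r1 [[572.34408426  40.81193746  32.        ]
 [565.37927849 -10.81483413  32.        ]]
ring proj [[302.09318411 197.61668801]] [[310.28214501 181.48676725]] seen [302.5 198. ] [310.6 178. ]
(565, 120) [ 516. -209.   44.]
(520, 370) [397.  93.  90.]
(570, 385) [360.  87.  90.]
(655, 405) [301.  73.  90.]
(420, 0) [ 735. -338.    0.]
side (183, 212) [280.  96.  90.] [274. 277.   0.]
side (245, 210) [415.  50.  90.] [437. 221.   0.]
side (215, 240) [334. -55.  90.] [339.  95.   0.]
side (180, 290) [ 259. -192.   90.] [250. -70.   0.]
```

Emit:
{"op": "carry_out", "data": {"series": [{"tx": 0, "ty": 0, "tz": 0, "rx": 0, "ry": 0, "rz": -0.1, "hand": -1}, {"tx": 0, "ty": 0, "tz": 0, "rx": 0, "ry": 0, "rz": -0.1, "hand": -1}]}}

```text
t: 0.35
position: [524.8, -0.0, 231.0]
ee_rot: [-2.041, -2.388, 0.001]
ft_force: [-0.2, -1.1, 0.2]
gripper_width: 0.601
grasp_force: 0.0
```

```bash
cat >> h.py <<'E'
V=np.array([715.26,-4.75,-.3086]); TILT=np.radians(40)
def ringp(th,z,V=V): a=V[2]+th; return np.array([V[0]-150*np.cos(a),V[1]-150*np.sin(a),z])
def Rt(yaw,s=1,tilt=TILT):
    z=np.array([np.cos(tilt)*np.cos(yaw),np.cos(tilt)*np.sin(yaw),-np.sin(tilt)]);y=s*np.array([-np.sin(yaw),np.cos(yaw),0]);return np.c_[np.cross(y,z),y,z]
def row(p,Rg):
    o=robot.get_obs();R0=R.from_rotvec(o["ee_rot"]);d=R0.inv().apply(np.array(p)-o["position"])/400;w=(R0.inv()*R.from_matrix(Rg)).as_rotvec()/(np.pi/2)
    print("t%.2f"%o["t"],o["position"].round(1),o["ft_force"].round(1),"row",d.round(4),w.round(4))
E
python3 - <<'E'
from h import *
o=robot.get_obs();print(o["qpos"].round(3),o["gripper_width"])
for s in(1,-1):
    Rg=Rt(V[2],s);row(ringp(0,109)-110*Rg[:,2],Rg)
E
```

```text
[-0.     0.239 -0.014  1.319 -0.     1.415] 0.6009272024622696
t0.35 [524.8  -0.  231. ] [-0.2 -1.1  0.2] row [ 0.1767 -0.0549  0.1282] [-0.3068 -0.4967 -0.6569]
t0.35 [524.8  -0.  231. ] [-0.2 -1.1  0.2] row [ 0.1767 -0.0549  0.1282] [-0.5599  0.3458  1.1999]
```

Emit:
{"op": "carry_out", "data": {"series": [{"tx": 0.177, "ty": -0.055, "tz": 0.06, "rx": -0.307, "ry": -0.497, "rz": -0.657, "hand": -1}, {"tx": 0.177, "ty": -0.055, "tz": 0.06, "rx": -0.307, "ry": -0.497, "rz": -0.657, "hand": -1}, {"tx": 0.177, "ty": -0.055, "tz": 0.06, "rx": -0.307, "ry": -0.497, "rz": -0.657, "hand": -1}, {"tx": 0.177, "ty": -0.055, "tz": 0.128, "rx": -0.307, "ry": -0.497, "rz": -0.657, "hand": -1}, {"tx": 0.177, "ty": -0.055, "tz": 0.128, "rx": -0.307, "ry": -0.497, "rz": -0.657, "hand": -1}, {"tx": 0.177, "ty": -0.055, "tz": 0.128, "rx": -0.307, "ry": -0.497, "rz": -0.657, "hand": -1}, {"tx": 0.177, "ty": -0.055, "tz": 0.128, "rx": -0.307, "ry": -0.497, "rz": -0.657, "hand": -1}, {"tx": 0.177, "ty": -0.055, "tz": 0.128, "rx": -0.307, "ry": -0.497, "rz": -0.657, "hand": -1}]}}

```text
t: 1.35
position: [490.2, 65.9, 179.0]
ee_rot: [0.347, 2.245, -0.162]
ft_force: [1.5, 0.8, 0.3]
gripper_width: 0.002
grasp_force: 0.0
```

```bash
python3 - <<'E'
from h import *
o=robot.get_obs();print(o["qpos"].round(3),o["gripper_width"])
Rg=Rt(V[2]);row(ringp(0,109)-70*Rg[:,2],Rg)
im=vision.snapshot("wrist");cv2.imwrite("pics/w1.png",im[:,:,::-1])
print(proj("wrist",np.array([ringp(0,138),ringp(0,80),*jig(V,[hole(1),hole(-1),[-150,34,109],[-150,-34,109],[-195,145,12],[-195,-145,12]])])).round().tolist())
E
```

```text
[ 0.476 -0.124 -0.976  0.015 -0.571  0.567] 0.0016181732160910783
t1.35 [490.2  65.9 179. ] [1.5 0.8 0.3] row [-0.0038  0.0023  0.1019] [0.0012 0.0013 0.0007]
[[322.0, 239.0], [322.0, 168.0], [262.0, 123.0], [381.0, 124.0], [367.0, 202.0], [277.0, 202.0], [518.0, 59.0], [126.0, 57.0]]
```

View pics/w1.png

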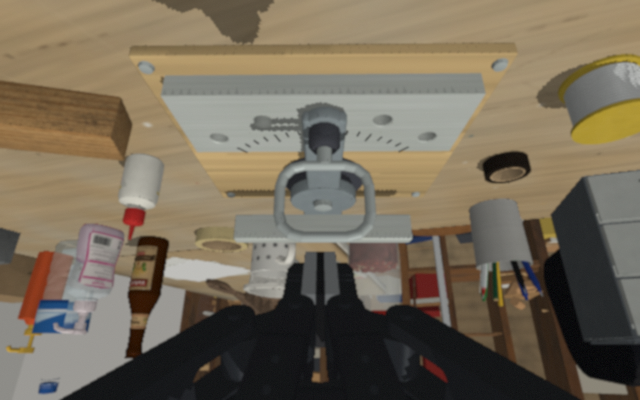

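The ring is centred at about column 325, rows 167–234, roughly 2 mm left of the prediction. Holes r1 (262,122) and l1 (383,119) agree with the fit.

Emit:
{"op": "carry_out", "data": {"series": [{"tx": 0, "ty": 0.007, "tz": 0.08, "rx": 0, "ry": 0, "rz": 0, "hand": -1}, {"tx": 0, "ty": 0.007, "tz": 0.14, "rx": 0, "ry": 0, "rz": 0, "hand": -1}, {"tx": 0, "ty": 0.007, "tz": 0.18, "rx": 0, "ry": 0, "rz": 0, "hand": -1}, {"tx": 0, "ty": 0.007, "tz": 0.22, "rx": 0, "ry": 0, "rz": 0, "hand": -1}, {"tx": 0, "ty": 0.007, "tz": 0.25, "rx": 0, "ry": 0, "rz": 0, "hand": -1}, {"tx": 0, "ty": 0.007, "tz": 0.28, "rx": 0, "ry": 0, "rz": 0, "hand": -1}, {"tx": 0, "ty": 0.007, "tz": 0.31, "rx": 0, "ry": 0, "rz": 0, "hand": -1}, {"tx": 0, "ty": 0.007, "tz": 0.32, "rx": 0, "ry": 0, "rz": 0, "hand": -1}]}}

```text
t: 2.4
position: [586.9, 39.2, 97.3]
ee_rot: [0.349, 2.247, -0.163]
ft_force: [1.2, -0.5, -0.4]
gripper_width: 0.002
grasp_force: 0.0
```

```bash
python3 - <<'E'
from h import *
Rg=Rt(V[2]);row(ringp(0,109)+18*Rg[:,2],Rg)
print("tool dir of world up 10mm (share)",(Rg.T@[0,0,10]/400).round(4))
a=vision.snapshot("side")[140:240,260:400];b=vision.snapshot("wrist")[130:380,220:430]
h=500
cv2.imwrite("pics/c2.png",np.hstack([cv2.resize(a,(490,350),interpolation=2),cv2.resize(b,(294,350))])[:,:,::-1])
E
```

```text
t2.40 [586.9  39.2  97.3] [ 1.2 -0.5 -0.4] row [ 0.0006 -0.0073 -0.0013] [0.0003 0.0004 0.0002]
tool dir of world up 10mm (share) [-0.0192  0.     -0.0161]
```

View pics/c2.png

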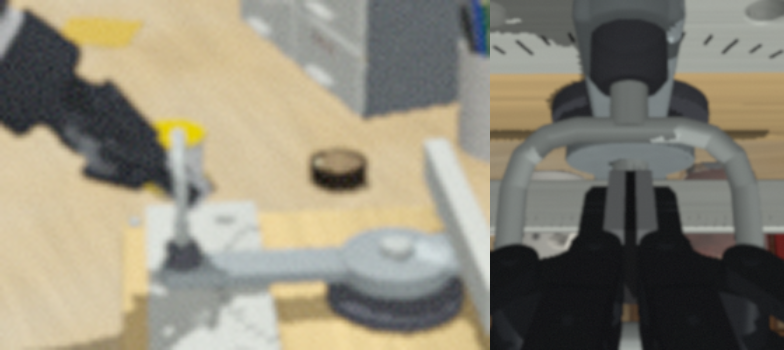

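The fingers are in the ring, with the tip past the bar (crop (200,195)) and centred in the wrist view. Next is the lift.

Emit:
{"op": "carry_out", "data": {"series": [{"tx": -0.0192, "ty": 0, "tz": -0.0161, "rx": 0, "ry": 0, "rz": 0, "hand": -1}, {"tx": -0.03, "ty": 0, "tz": -0.025, "rx": 0, "ry": 0, "rz": 0, "hand": -1}, {"tx": -0.04, "ty": 0, "tz": -0.0335, "rx": 0, "ry": 0, "rz": 0, "hand": -1}, {"tx": -0.05, "ty": 0, "tz": -0.042, "rx": 0, "ry": 0, "rz": 0, "hand": -1}, {"tx": -0.06, "ty": 0, "tz": -0.05, "rx": 0, "ry": 0, "rz": 0, "hand": -1}, {"tx": -0.06, "ty": 0, "tz": -0.05, "rx": 0, "ry": 0, "rz": 0, "hand": -1}]}}

```text
t: 3.25
position: [585.8, 39.4, 128.8]
ee_rot: [0.347, 2.248, -0.163]
ft_force: [-4.8, 1.1, -8.5]
gripper_width: -0.002
grasp_force: 4.5
```

```bash
python3 - <<'E'
from h import *
o=robot.get_obs();p=o["position"];print(o["qpos"].round(2))
# rigid rotation of the tool pose about the pivot
R0=R.from_rotvec(o["ee_rot"]).as_matrix();c=np.array([V[0],V[1],0])
for th in np.array([.05,.1,.15,.2,.25,.3,.349,.36]):
    Q=R.from_rotvec([0,0,th]).as_matrix();row(c+Q@(p-c),Q@R0)
a=vision.snapshot("side")[120:240,260:400]
cv2.imwrite("pics/c3.png",cv2.resize(a,None,fx=4,fy=4,interpolation=2)[:,:,::-1])
E
```

```text
[ 0.3   0.13 -0.95 -0.29 -0.45  0.42]
t3.25 [585.8  39.4 128.8] [-4.8  1.1 -8.5] row [-0.     -0.0171  0.    ] [-0.0244 -0.     -0.0205]
t3.25 [585.8  39.4 128.8] [-4.8  1.1 -8.5] row [-0.0006 -0.0342  0.0007] [-0.0488 -0.     -0.0409]
t3.25 [585.8  39.4 128.8] [-4.8  1.1 -8.5] row [-0.0017 -0.0512  0.0021] [-0.0731 -0.     -0.0614]
t3.25 [585.8  39.4 128.8] [-4.8  1.1 -8.5] row [-0.0034 -0.0681  0.0041] [-0.0975 -0.0001 -0.0818]
t3.25 [585.8  39.4 128.8] [-4.8  1.1 -8.5] row [-0.0056 -0.0848  0.0067] [-1.219e-01 -1.000e-04 -1.023e-01]
t3.25 [585.8  39.4 128.8] [-4.8  1.1 -8.5] row [-0.0084 -0.1013  0.01  ] [-1.463e-01 -1.000e-04 -1.228e-01]
t3.25 [585.8  39.4 128.8] [-4.8  1.1 -8.5] row [-0.0116 -0.1173  0.0139] [-1.702e-01 -1.000e-04 -1.428e-01]
t3.25 [585.8  39.4 128.8] [-4.8  1.1 -8.5] row [-0.0123 -0.1209  0.0148] [-1.756e-01 -1.000e-04 -1.473e-01]
```

View pics/c3.png

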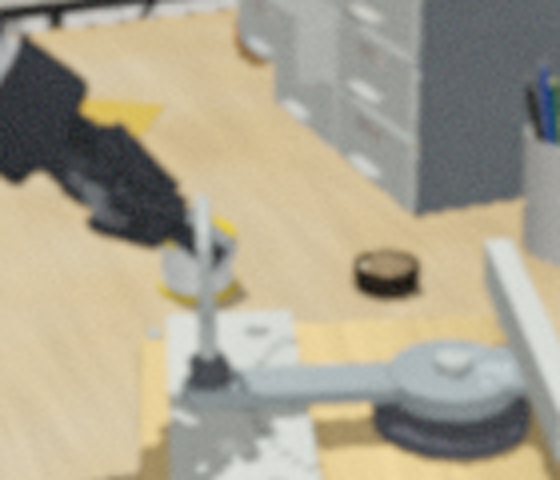

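Wrist force is about 8.5 N down and the ring has visibly risen, so the pin is out. Next I swing round the pivot.

Emit:
{"op": "carry_out", "data": {"series": [{"tx": 0, "ty": -0.0171, "tz": 0, "rx": -0.0244, "ry": 0, "rz": -0.0205, "hand": -1}, {"tx": -0.0006, "ty": -0.0342, "tz": 0.0007, "rx": -0.0488, "ry": 0, "rz": -0.0409, "hand": -1}, {"tx": -0.0017, "ty": -0.0512, "tz": 0.0021, "rx": -0.0731, "ry": 0, "rz": -0.0614, "hand": -1}, {"tx": -0.0034, "ty": -0.0681, "tz": 0.0041, "rx": -0.0975, "ry": 0, "rz": -0.0818, "hand": -1}, {"tx": -0.0056, "ty": -0.0848, "tz": 0.0067, "rx": -0.1219, "ry": 0, "rz": -0.1023, "hand": -1}, {"tx": -0.0084, "ty": -0.1013, "tz": 0.01, "rx": -0.1463, "ry": 0, "rz": -0.1228, "hand": -1}, {"tx": -0.0116, "ty": -0.1173, "tz": 0.0139, "rx": -0.1702, "ry": 0, "rz": -0.1428, "hand": -1}, {"tx": -0.0116, "ty": -0.1173, "tz": 0.0139, "rx": -0.1702, "ry": 0, "rz": -0.1428, "hand": -1}]}}

```text
t: 4.3
position: [579.2, -8.8, 128.9]
ee_rot: [-0.044, 2.268, 0.02]
ft_force: [-0.7, -1.1, -8.1]
gripper_width: -0.003
grasp_force: 3.4
```

```bash
python3 - <<'E'
from h import *
o=robot.get_obs();print(o["t"],o["position"].round(1),o["ft_force"].round(1))
x0,y0=200,0
b=vision.snapshot("wrist")[:,120:520]; a=vision.snapshot("scene")[150:270,255:355]
cv2.imwrite("pics/c4.png",np.hstack([cv2.resize(b,(400,400)),cv2.resize(a,(334,400),interpolation=2)])[:,:,::-1])
pr=lambda n,P:proj(n,P).round().tolist()
for th in(.25,.3,.349,.4): print(th,pr("wrist",[ringp(th,138+24),ringp(th,60)]),pr("scene",[ringp(th,138+24),ringp(th,50)]))
print(pr("wrist",jig(V,[hole(k) for k in(2,1,0,-1)])),pr("wrist",[V[0],V[1],60]))
E
```

```text
4.3 [579.2  -8.8 128.9] [-0.7 -1.1 -8.1]
0.25 [[355.0, 352.0], [347.0, 127.0]] [[310.0, 185.0], [311.0, 212.0]]
0.3 [[335.0, 352.0], [332.0, 126.0]] [[312.0, 184.0], [312.0, 210.0]]
0.349 [[316.0, 352.0], [317.0, 126.0]] [[313.0, 182.0], [313.0, 209.0]]
0.4 [[296.0, 352.0], [301.0, 126.0]] [[314.0, 181.0], [314.0, 207.0]]
[[223.0, 92.0], [317.0, 81.0], [411.0, 92.0], [474.0, 121.0]] [[318.0, 224.0]]
```

View pics/c4.png

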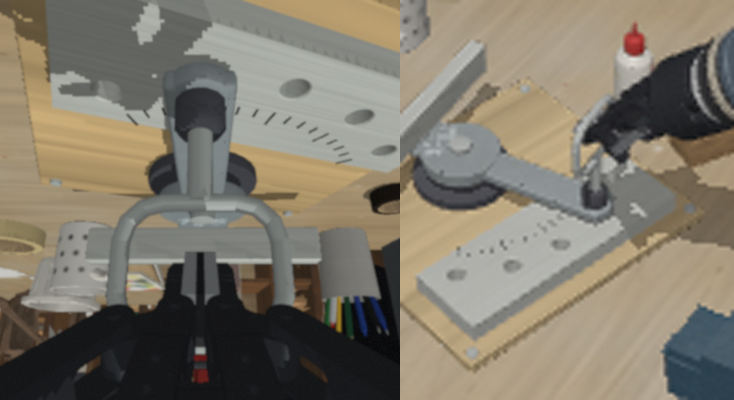

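The arm sits between holes r2 (wrist col 218) and mid (col 415), with the knob at col 320 against a predicted 317, so it's within about 1–2 mm of r1. Lowering now.

Emit:
{"op": "carry_out", "data": {"series": [{"tx": 0, "ty": -0.004, "tz": 0, "rx": 0, "ry": 0, "rz": 0, "hand": -1}, {"tx": 0.012, "ty": -0.004, "tz": 0.01, "rx": 0, "ry": 0, "rz": 0, "hand": -1}, {"tx": 0.024, "ty": -0.004, "tz": 0.02, "rx": 0, "ry": 0, "rz": 0, "hand": -1}, {"tx": 0.034, "ty": -0.004, "tz": 0.0285, "rx": 0, "ry": 0, "rz": 0, "hand": -1}, {"tx": 0.044, "ty": -0.004, "tz": 0.037, "rx": 0, "ry": 0, "rz": 0, "hand": -1}, {"tx": 0.054, "ty": -0.002, "tz": 0.0455, "rx": 0, "ry": 0, "rz": 0, "hand": -1}, {"tx": 0.0615, "ty": -0.002, "tz": 0.0515, "rx": 0, "ry": 0, "rz": 0, "hand": -1}, {"tx": 0.0615, "ty": -0.002, "tz": 0.0515, "rx": 0, "ry": 0, "rz": 0, "hand": -1}]}}

```text
t: 5.4
position: [579.8, -8.4, 97.3]
ee_rot: [-0.047, 2.267, 0.022]
ft_force: [-0.5, 0.7, 0.8]
gripper_width: 0.002
grasp_force: 0.0
```

```bash
python3 - <<'E'
from h import *
o=robot.get_obs();print(o["t"],o["position"].round(1),o["ft_force"].round(1))
b=vision.snapshot("wrist")[:,120:520]; a=vision.snapshot("side")[150:270,270:370]
cv2.imwrite("pics/c5.png",np.hstack([cv2.resize(b,(400,400)),cv2.resize(a,(334,400),interpolation=2)])[:,:,::-1])
pr=lambda n,P:proj(n,P).round(1).tolist()
for h in(0,13): print(h,pr("wrist",[ringp(.349,138+h),ringp(.349,80+h)]),pr("side",[ringp(.349,142+h),ringp(.349,76+h)]))
E
```

```text
5.4 [579.8  -8.4  97.3] [-0.5  0.7  0.8]
0 [[316.6, 373.5], [317.0, 225.2]] [[314.7, 189.1], [315.6, 215.0]]
13 [[316.6, 413.9], [316.9, 254.6]] [[314.5, 183.8], [315.4, 210.0]]
```

View pics/c5.png

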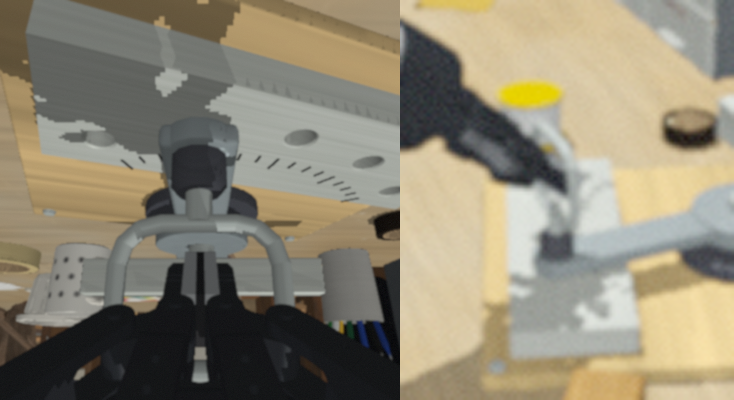

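The ring's lower bar is at row ~226, where 225 means home and 254 means riding on the plate. Contact force is zero, so the pin is home. Withdrawing.

Emit:
{"op": "carry_out", "data": {"series": [{"tx": 0, "ty": 0, "tz": -0.02, "rx": 0, "ry": 0, "rz": 0, "hand": -1}, {"tx": 0, "ty": 0, "tz": -0.06, "rx": 0, "ry": 0, "rz": 0, "hand": -1}, {"tx": 0, "ty": 0, "tz": -0.11, "rx": 0, "ry": 0, "rz": 0, "hand": -1}, {"tx": 0, "ty": 0, "tz": -0.17, "rx": 0, "ry": 0, "rz": 0, "hand": -1}, {"tx": 0, "ty": 0, "tz": -0.24, "rx": 0, "ry": 0, "rz": 0, "hand": -1}, {"tx": 0, "ty": 0, "tz": -0.32, "rx": 0, "ry": 0, "rz": 0, "hand": -1}, {"tx": 0, "ty": 0, "tz": -0.32, "rx": 0, "ry": 0, "rz": 0, "hand": -1}]}}

```text
t: 6.38
position: [480.5, -12.5, 181.7]
ee_rot: [-0.047, 2.263, 0.021]
ft_force: [0.1, 0.0, -0.0]
gripper_width: 0.002
grasp_force: 0.0
```

```bash
python3 - <<'E'
from h import *
o=robot.get_obs();print(o["t"],o["position"].round(1),o["ft_force"].round(1))
b=vision.snapshot("wrist")[:,120:520]; a=vision.snapshot("side")[150:270,270:370]
cv2.imwrite("pics/c6.png",np.hstack([cv2.resize(b,(400,400)),cv2.resize(a,(334,400),interpolation=2)])[:,:,::-1])
pr=lambda n,P:proj(n,P).round(1).tolist()
for h in(0,13): print(h,pr("wrist",[ringp(.349,138+h),ringp(.349,80+h)]),((proj("side",[ringp(.349,142+h),ringp(.349,76+h)])-[270,150])*3.34+[400,0]).round())
E
```

```text
6.375 [480.5 -12.5 181.7] [ 0.1  0.  -0. ]
0 [[318.1, 235.6], [318.2, 164.2]] [[549. 131.]
 [552. 217.]]
13 [[318.1, 253.3], [318.1, 179.2]] [[549. 113.]
 [552. 200.]]
```

View pics/c6.png

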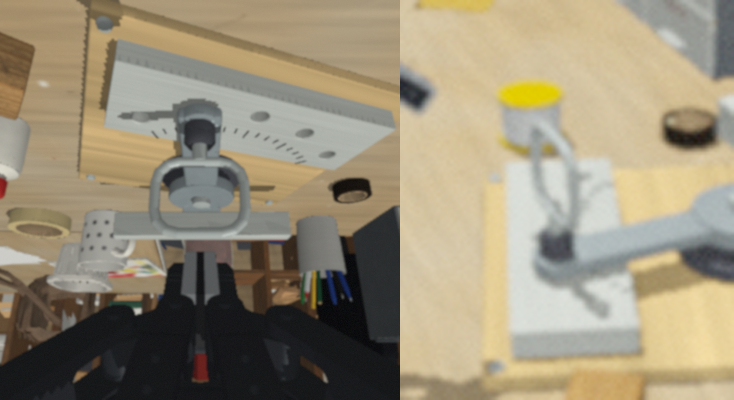

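The ring bars are at rows ~162 and 231, which matches home. The arm is at r1 and the gripper is clear, so I'm handing in.

```bash
python3 -c "
from cell import robot
print(robot.job_done())"
```

```text
the job is handed in; nothing more can be done
None
```

The arm now stands in the next hole on the jig's right, the pine block's side; in the last camera view the pin is fully home, and the job was handed in at about 6.5 s with the gripper clear of everything (no verdict was returned).

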